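# Stow the instrument case for the drive

### The job

The mobile lab is about to drive off: stow the yellow instrument case that stands on its end in front of the grey stowage tray. Slide it up so that its foot butts against the tray's steel lip, then push its top over so that it lies flat in the tray, lid up, with its rubber feet down behind the lip. Then swing the red-knobbed hold-down arm right across the case, and leave the logbook, meter, beaker and white cap where they are.

Things in the scene. Friction and masses are not known exactly. Their poses are not given: they have to be found in the camera images.
- case_center (a point): Centre of the loose yellow hard case: 80 mm thick (own x), 110 wide (y), 165 high (z), 0.5 to 0.9 kg; too thick to grasp well. It starts upright (this point 82.5 mm up); own -x face is the lid (blank white label), a handle stands 19 mm out of the top. Laid in the tray: own +x down, own z level along the tray, this point 56 mm up and 68 to 80 mm past the lip's outer face, upper side 96 mm up.
- case_heel (a point): Middle of the case's lower front edge (the edge facing the tray). The front face (own +x) carries four black rubber feet 13 mm high, two 20 to 36 mm and two 137 to 153 mm above the base. Pushed under 40 mm up, the case slides; pushed near the top with this edge against the lip it tips, and falls over by itself past about 30 degrees.
- tray: Grey metal stowage tray, fixed. Origin: on the worktop at the lip's outer face, midway across; own x points along the tray, away from the standing case (the way to tip), own y to the hold-down post's side. Rubber floor 3 mm up; end fence at x = 163 mm, 34 high; side walls 126 mm apart, x = 13 to 163 mm, 38 high, flared outward at the top.
- lip_top (a point): Middle of the outer top edge of the tray's steel lip, the stop: 12 mm above the worktop, 5 mm thick (tray x = 0 to 5 mm), 132 mm long. At the start the case stands 15 to 45 mm short of it, turned up to 0.1 rad from square and within 6 mm of mid-width; its lower feet must come down behind this lip.
- hold_down_pivot (a point): Pivot of the hold-down arm, on a 16 mm steel post fixed beside the tray (78 mm along x, 82 mm along y of the tray), 108 mm above the worktop. The arm turns about the vertical through this point.
- hold_down_knob (a point): Middle of the upright red knob (21 mm across, 120 to 149 mm above the worktop) at the free end of the steel hold-down arm, 84 mm from the pivot; the point is 130 mm up. The arm is 16 mm wide, its top 111 mm and its rubber pad 101 mm above the worktop, just clear of the laid case.
- hold_down (a joint): Hold-down arm, rad; grows as it turns clockwise seen from above. 0: swung 0.35 rad outward of the tray's x direction; 0.35: parallel to the tray's side; 1.92 (stop): straight across the tray, knob over the case's middle line. It stays where it is left and needs about 0.5 N at the knob.
- logbook: Dark wire-bound logbook, 149 x 110 x 16 mm, lying on the worktop to the left; origin at the centre of its underside. A bystander.
- probe_meter: Brown hand-held meter, 129 x 64 x 23 mm, lying on the worktop behind and to the right; origin at the centre of its underside. A bystander.
- beaker: Small clear beaker, 50 mm across, 59 mm high, standing behind the tray; origin at the centre of its underside. A bystander.
- spare_cap: White flat cap, 65 mm across, 16 mm high, lying behind the tray; origin at the centre of its underside. A bystander.

How it is judged:
On the way, in this order (a step that is already met when the one before it is completed fails the run):
1. the case stands upright with its foot against the lip (angle between case_center's own z axis and vertical below 0.2 rad and x of case_heel in the frame of tray between -0.01 and 0.006 m and height (world z) of case_heel below 0.01 m), for 0.1 s.
2. the case lies in the tray, feet down behind the lip (angle between case_center's own x axis and vertical above 3.06 rad and height (world z) of case_center below 0.06 m and x of case_center in the frame of tray between 0.062 and 0.086 m), for 0.3 s.
At the end, for the whole second after the job is handed in: The case lies flat in the tray, lid up, feet on its floor behind the lip (within 4.5 degrees; centre 62 to 86 mm past the lip's outer face, 14 mm of mid-width); the hold-down arm is within 18 degrees of square across it; logbook, meter, beaker and cap are within 30 mm of their starts (all of step 2 and y of case_center in the frame of tray between -0.014 and 0.014 m and value of joint hold_down above 1.6 rad and distance of each of logbook, probe_meter, beaker, spare_cap from where it was at the start of the episode below 0.03 m); the robot touches nothing.
It fails at once if the beaker is knocked over (angle between beaker's own z axis and vertical above 0.6 rad).
It also fails if it takes over 58 s, if anything falls off the work surface, if the arm or the gripper's body presses on something with over 40 N, if the wrist force passes 120 N, or if a joint passes its speed limit or range.

### The arm

A 6-joint arm with a two-finger parallel gripper is mounted at the origin on a cart in front of the work surface, level with it; the furniture and walls round the work are solid. World frame = base frame: x ahead of the robot, y to its left, z up, the work surface at z = 0. Lengths are in m, angles in rad, forces in N, time in s.
With the tool pointing down it reaches from about 0.35 to 0.85 m from the base axis. Payload 8.1 kg.
Tool frame: the origin (TCP) lies between the finger pads; the fingertips stand 11 mm ahead of it and the grasp point (between the pads) lies 8 mm behind it (robot.tips_ahead is the distance from the TCP to the fingertips, in m); z points along the fingers, y is the line along which they close (so a half turn about z gives the same grasp; the last joint's range is limited). The gripper opens to 93 mm and grips with 3 to 60 N. Pads are 15 mm wide; open, the fingers measure 128 mm over their backs; the gripper's body (75 mm by 188 mm) begins 65 mm behind the grasp point.
Start: joints at [-0.085, 0.13, 1.488, -0, 1.523, -0.085], TCP at [0.6, 0, 0.23] pointing down, gripper open.
Joint ranges: [-2.96, 2.96], [-0.89, 2.26], [0.02, 2.5], [-1.34, 4.48], [0, 2.73], [-2.66, 2.66]. Speed limits (rad/s): [2.39, 2.39, 2.79, 3.14, 3.14, 3.14].

### API

Orientations are given as a rotation vector (axis times angle).
In Python, from plant import robot gives the robot as it stands. The module is installed in compiled form; this text tells all that it offers.
- The arm moves only by the tool move_arm, never from a script. Its argument "deltas" is one flat list of numbers, 7 for each row, row after row: the shift along the tool's x, y, z in m, then the turn, a rotation vector about the tool's x, y, z in rad, then the opening, from 0 (shut) to 1 (fully open). A call has 1 to 12 rows; each row is the pose to reach, as a shift and turn from the pose commanded when the call began, along the tool's axes at that moment; what a row does not reach only later rows make up. A row lasts 1/8 s, in which the tool goes at most 62.5 mm and 10.7 degrees, less where a joint would pass 70% of its speed; a pose out of reach is approached as far as the arm can. A call with a gripper value outside its range is refused whole. The fingers move at their own pace and stop on an object; "squeeze" is the grip in N (left out, the last holds). Time passes only in rows, so rows that repeat a pose let the fingers close. It gives the time, the measured TCP pose, the force, the opening and the grip force at its end, in the units of the state.
- robot.read_state(): the state, without advancing time (a new reading comes with each control period).
- robot.read_camera(name): name is "scene" or "side" or "wrist"; returns (picture, depth): 400x640x3 uint8, red, green, blue; 400x640 float32, m along the optical axis (not along the pixel's ray), 0 where there is no reading.
- robot.camera_model(name): a dict with "K" (3x3 intrinsics, pixels), "k1" (the pictures are not rectified: a ray, as slopes to the right and down, at radius r is drawn at 1 + k1 r^2 times it, then the intrinsics apply), "R" (3x3) and "t" (3): a world point X has camera coordinates R X + t; the wrist camera has in their place "tool_from_camera" (4x4, takes a point from camera to tool coordinates, whose origin is the TCP and whose axes are the flange's). Camera axes: x right, y down, z forward; pixel columns grow to the right and rows downward; lengths in m; the calibration is good to about 2 mm. A picture is of the moment at which its call begins: read the wrist's pose just before it. camera_model takes no time and is no camera call.
- robot.close_job(): hands the job in; it is judged then, once.
Trained networks look in the newest picture that a camera, given by its name, has taken for a name from the list of things; names that differ only in an ending like _2 or _b are one class to them, and where a whole thing is asked for, a point or a joint stands for the part that bears it (a point fixed in the world has none). Each returns a list of dicts, best first, with "confidence" (0 to 1); they miss things now and then, are a little off and sometimes report something else, mostly with a low value. They report only what shows in the picture. A call takes as long as a camera call.
- robot.recognise(camera, label): "uv" ([column, row] in pixels, amid what is visible of it).
The state is a dict: "t": time; "q": joint angles; "dq": joint speeds; "joint_torque": joint torques, N m; "tool_pos": TCP position; "orientation": TCP orientation; "force": force on the tool from outside, world axes, zero at the start; "wrist_torque": the same for the moment, N m; "opening": finger opening in m; "gripper_force": force on a finger pad.
Only numpy, scipy, OpenCV 4.12 (cv2) and the standard library are available. Lean on these libraries where they do the work, as an engineer would, in place of code of your own. Each camera call takes 0.05 s, during which the arm holds its last target. There are 200 camera calls.

## Working session

There is one attempt and no reset: what is moved stays moved. The work goes in short steps, Python scripts to look and compute and a tool call to move; the robot and the scene stay as the last step left them, time stands still between calls to the robot, and variables do not carry over. Pictures are saved under pics/ and viewed, at most 10 in all, crops included, and the job is handed in when it is done.

Besides the shell and the picture viewer there is one more tool, called after "Call:" as name(argument=value, ...), one argument or row to a line, values as JSON. move_arm: Moves the arm, as the interface text tells. Its arguments: {"type":"object","properties":{"deltas":{"type":"array","items":{"type":"number"}},"squeeze":{"type":"number"}},"required":["deltas"]}

```bash
mkdir -p pics
cat > h.py <<'E'
import numpy as np, cv2
from plant import robot
from scipy.spatial.transform import Rotation as Ro
def cam(name):
    m=robot.camera_model(name)
    if name=="wrist":
        s=robot.read_state(); T=np.eye(4); T[:3,:3]=Ro.from_rotvec(s["orientation"]).as_matrix(); T[:3,3]=s["tool_pos"]
        W=T@np.array(m["tool_from_camera"])
    else:
        R=np.array(m["R"]);W=np.eye(4);W[:3,:3]=R.T;W[:3,3]=-R.T@np.array(m["t"])
    return m,W
def rays(uv,m):
    K=np.array(m["K"],float);k=m["k1"]
    return cv2.undistortPoints(np.array(uv,float).reshape(-1,1,2),K,np.array([k,0,0,0,0.])).reshape(-1,2)
def cloud(d,m,W):
    v,u=np.mgrid[0:400,0:640]
    n=rays(np.stack([u.ravel(),v.ravel()],1),m)
    z=d.ravel();P=np.c_[n*z[:,None],z]@W[:3,:3].T+W[:3,3]
    P[z==0]=np.nan
    return P.reshape(400,640,3)
def shot(name,fn=None):
    m,W=cam(name); im,d=robot.read_camera(name)
    if fn: cv2.imwrite("pics/"+fn,im[:,:,::-1])
    return im,cloud(d,m,W),m,W
E
python3 - <<'E'
from h import *
s=robot.read_state();print({k:np.round(v,3) for k,v in s.items()})
np.set_printoptions(precision=3,suppress=True)
for c in("scene","side"):
    im,P,m,W=shot(c,c+"0.png"); print(c,W[:3,3],W[:3,2]); np.save(c+"0.npy",P)
    for l in("case_center","tray","hold_down_knob","hold_down_pivot","lip_top","logbook","probe_meter","beaker","spare_cap"):
        for r in robot.recognise(c,l)[:1]:
            u,v=np.round(r["uv"]).astype(int); print(l,u,v,round(r["confidence"],2),P[min(v,399),min(u,639)])
E
```

```text
{'t': np.float64(0.0), 'q': array([-0.085,  0.131,  1.489, -0.   ,  1.523, -0.085]), 'dq': array([-0.001,  0.   ,  0.001, -0.001,  0.   ,  0.001]), 'joint_torque': array([-2.0000e-03, -5.5985e+01, -4.9176e+01,  7.7000e-02,  3.6000e-02,
       -0.0000e+00]), 'tool_pos': array([0.599, 0.   , 0.229]), 'orientation': array([-2.221e+00, -2.220e+00,  2.000e-03]), 'force': array([ 0.368, -0.313, -0.316]), 'wrist_torque': array([-0.002, -0.051, -0.01 ]), 'gripper_force': np.float64(0.0), 'opening': np.float64(0.093)}
scene [0.313 0.724 0.796] [ 0.271 -0.682 -0.679]
case_center 364 154 0.65 [ 0.535 -0.152  0.11 ]
tray 341 213 0.71 [ 0.554 -0.038  0.   ]
hold_down_pivot 342 211 0.58 [ 0.554 -0.045  0.001]
lip_top 340 215 0.94 [ 0.554 -0.029  0.002]
logbook 344 316 0.61 [0.449 0.249 0.013]
beaker 294 161 0.6 [ 0.734 -0.159  0.028]
spare_cap 248 215 0.61 [0.769 0.054 0.003]
side [0.535 0.602 0.761] [ 0.065 -0.671 -0.738]
case_center 348 166 0.82 [ 0.529 -0.151  0.089]
hold_down_knob 376 210 0.9 [0.456 0.011 0.107]
hold_down_pivot 340 224 0.74 [ 0.535 -0.025  0.   ]
lip_top 341 224 0.87 [ 0.533 -0.025  0.   ]
logbook 372 326 0.63 [0.447 0.249 0.01 ]
probe_meter 277 156 0.86 [ 0.74  -0.242  0.02 ]
beaker 279 180 0.9 [ 0.711 -0.124  0.039]
spare_cap 241 238 0.66 [0.776 0.055 0.002]
```

View pics/scene0.png

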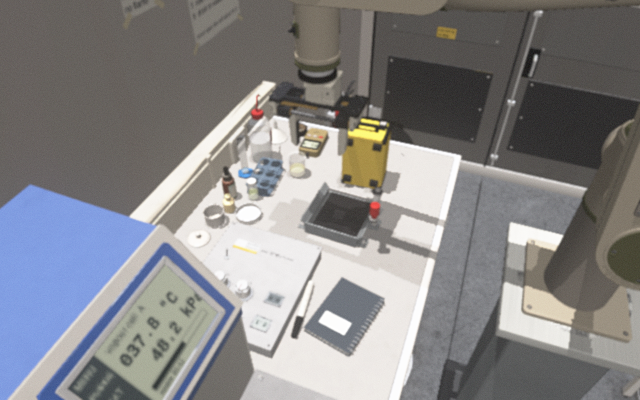

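View pics/side0.png

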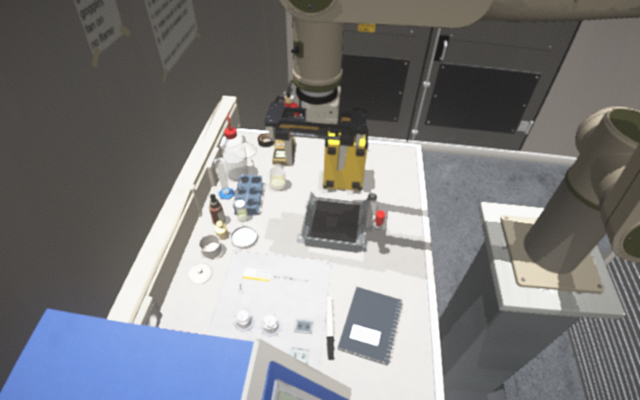

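The pictures show the yellow case at about (365,160) in scene and (345,165) in side. It stands on the robot's right of the tray, which is at (340,215) in scene and (337,222) in side. The red knob is at (375,210) in scene and (380,217) in side, on the robot's side of the tray. So tray x is about world +y. Next I fit the geometry from depth.

Run:
```python
from h import *
np.set_printoptions(precision=4,suppress=True)
for c in("scene","side"):
    P=np.load(c+"0.npy"); im=cv2.imread(f"pics/{c}0.png"); hsv=cv2.cvtColor(im,cv2.COLOR_BGR2HSV)
    x,y,z=P[...,0],P[...,1],P[...,2]
    yel=(hsv[...,0]>18)&(hsv[...,0]<32)&(hsv[...,1]>150)&(x>.43)&(x<.65)&(y<-.06)&(y>-.3)&(z>.01)&(z<.2)
    Q=P[yel]; print(c,len(Q))
    F=Q[(Q[:,2]>.045)&(Q[:,2]<.125)]
    # front face: fit y=a+b x robustly
    a=np.polyfit(F[:,0],F[:,1],1)
    for _ in range(8):
        r=F[:,1]-np.polyval(a,F[:,0]); k=abs(r)<.006; a=np.polyfit(F[k,0],F[k,1],1)
    print("front slope",a[0],"y at .535",np.polyval(a,.535),"x range",np.percentile(F[k,0],[1,5,50,95,99]),k.sum())
    for lo in np.arange(.02,.18,.02):
        s=Q[(Q[:,2]>lo)&(Q[:,2]<lo+.02)]; print(round(lo,2),len(s),s[:,0].min() if len(s) else 0,s[:,0].max() if len(s) else 0,np.median(s[:,1]) if len(s) else 0)
    red=((hsv[...,0]<8)|(hsv[...,0]>172))&(hsv[...,1]>150)&(x>.4)&(x<.52)&(abs(y)<.1)
    R=P[red];print("red",len(R),R.mean(0),R.max(0),R.min(0))
    t=(x>.4)&(x<.65)&(y>-.1)&(y<.12)&(z>.03)&(z<.045)
    T=P[t];rect=cv2.minAreaRect((T[:,:2]*1000).astype(np.float32));print("walls",rect,np.percentile(T[:,0],[1,99]),np.percentile(T[:,1],[1,99]))
    t=(x>.49)&(x<.58)&(y>-.11)&(y<-.0)&(z>.007)&(z<.018)&~yel
    T=P[t]; print("lip",len(T),np.percentile(T[:,1],[2,10,50,90,98]) if len(T) else 0)
```

```text
scene 155
front slope 0.06605507186959973 y at .535 -0.1516241961634033 x range [0.5051 0.5108 0.5334 0.584  0.5848] 19
0.02 0 0 0 0
0.04 0 0 0 0
0.06 3 0.5375389108101284 0.5849872986751876 -0.1513062942821629
0.08 4 0.5289193493276332 0.5839202420347003 -0.15092986395709457
0.1 10 0.5037177497786517 0.5558436382323371 -0.15209718443869247
0.12 15 0.48676760348924153 0.5628433507614566 -0.15161146472324938
0.14 70 0.49804334949561546 0.5748000583564141 -0.15172434923639783
0.16 53 0.5062462569400475 0.5758698422716666 -0.182217185556376
red 71 [0.4517 0.0584 0.1434] [0.4611 0.0645 0.1497] [0.4426 0.0471 0.1264]
walls ((558.7020874023438, 12.037078857421875), (223.0224151611328, 169.8441925048828), 87.13519287109375) [0.474  0.6424] [-0.0939  0.1197]
lip 64 [-0.1099 -0.1089 -0.1063 -0.1039 -0.1024]
side 1082
front slope 0.057991536279180626 y at .535 -0.14974870536380244 x range [0.4912 0.4948 0.5318 0.5858 0.5892] 705
0.02 100 0.492734179746236 0.5880273445815524 -0.14932613862293004
0.04 200 0.490396911486548 0.5891448254258304 -0.14941033807792697
0.06 187 0.490049520550076 0.5897578141250358 -0.14929735404639422
0.08 158 0.4906400295904271 0.5901172257678408 -0.14973311313076165
0.1 177 0.4904419659170711 0.5883431555766991 -0.1499470903635719
0.12 82 0.4910693939311396 0.5894759463977156 -0.14942488099683887
0.14 82 0.49467919025933477 0.5894943763742294 -0.14993135765902904
0.16 60 0.4931690983328552 0.5887873849996637 -0.16183195339061918
red 76 [0.4523 0.0592 0.1412] [0.4609 0.0664 0.1471] [0.4434 0.0458 0.1215]
walls ((550.6513671875, 14.750663757324219), (233.26153564453125, 168.9213104248047), 82.41754913330078) [0.4624 0.6427] [-0.0925  0.1199]
lip 63 [-0.1089 -0.1081 -0.1042 -0.102  -0.1014]
```

Run:
```python
import cv2
a=cv2.imread("pics/scene0.png")[110:260,270:410];b=cv2.imread("pics/side0.png")[110:260,270:410]
import numpy as np
cv2.imwrite("pics/crop0.png",cv2.resize(np.hstack([a,b]),None,fx=2.8,fy=2.8,interpolation=2))
```

```text
(no output)
```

View pics/crop0.png

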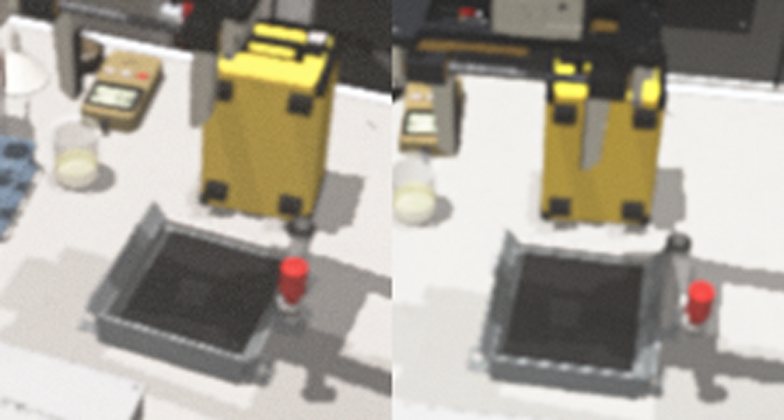

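Run:
```python
from h import *
np.set_printoptions(precision=4,suppress=True)
for c in("scene","side"):
    P=np.load(c+"0.npy");x,y,z=P[...,0],P[...,1],P[...,2]
    def fit(mask,ax,n):
        T=P[mask]; i,j=(0,1) if ax==1 else (1,0)
        a=np.polyfit(T[:,i],T[:,j],1)
        for _ in range(5):
            r=T[:,j]-np.polyval(a,T[:,i]);k=abs(r)<.004
            a=np.polyfit(T[k,i],T[k,j],1)
        print(c,n,len(T),k.sum(),"slope",a[0],"at mid",np.polyval(a,.54 if ax==1 else 0))
    fit((x>.49)&(x<.59)&(y>-.125)&(y<-.085)&(z>.008)&(z<.02),1,"lip y(x)")
    fit((x>.49)&(x<.59)&(y>.03)&(y<.08)&(z>.02)&(z<.045),1,"fence y(x)")
    fit((x>.58)&(x<.66)&(y>-.08)&(y<.04)&(z>.02)&(z<.045),0,"far wall x(y)")
    fit((x>.44)&(x<.5)&(y>-.08)&(y<.04)&(z>.028)&(z<.045),0,"near wall x(y)")
    fit((x>.48)&(x<.5)&(y>-.08)&(y<.04)&(z>.008)&(z<.03),0,"near wall low x(y)")
    print(np.unique(np.round(y[(abs(z)<.01)&(x>.45)&(x<.65)],2))[:4])
    k=(y<-.3)&(y>-.6)&(x>.3)&(x<.8)&(z>.02); print("obst",k.sum(),P[k][:4], np.median(P[k],0) if k.sum() else 0)
    k=(x>.43)&(x<.48)&(y>-.1)&(y<.03)&(z>.07)&(z<.14);print("post",k.sum(),P[k].mean(0),np.round(P[k][::3],3).tolist()[:14])
    k=(x>.49)&(x<.5)&(y>-.1)&(y<.1)
P=np.load("side0.npy");u=337
for v in range(185,255,2): print(v,P[v,u],end=" ; ")
```

```text
scene lip y(x) 69 66 slope -0.028737979682714777 at mid -0.10724270113312542
scene fence y(x) 188 187 slope -0.033981602253499964 at mid 0.05500213470038484
scene far wall x(y) 284 173 slope 0.04250077478190166 at mid 0.6179125414570092
scene near wall x(y) 52 45 slope -0.04570536510826636 at mid 0.4781735334587474
scene near wall low x(y) 43 43 slope 0.03354914565713549 at mid 0.4847946803140694
[-1.42 -1.41 -1.4  -0.39]
obst 111 [[ 0.7847 -0.3444  0.0229]
 [ 0.7536 -0.3335  0.0223]
 [ 0.75   -0.3329  0.0235]
 [ 0.7489 -0.3383  0.0204]] [ 0.7255 -0.3199  0.0218]
post 123 [ 0.4655 -0.0174  0.1116] [[0.474, -0.037, 0.114], [0.478, -0.035, 0.112], [0.47, -0.029, 0.119], [0.463, -0.031, 0.119], [0.477, -0.034, 0.109], [0.469, -0.028, 0.116], [0.463, -0.032, 0.115], [0.476, -0.027, 0.113], [0.468, -0.025, 0.117], [0.462, -0.029, 0.115], [0.477, -0.024, 0.111], [0.471, -0.027, 0.111], [0.463, -0.023, 0.117], [0.458, -0.032, 0.111]]
side lip y(x) 50 50 slope -0.043897372004036955 at mid -0.10491655476340972
side fence y(x) 161 161 slope -0.010784719755390249 at mid 0.05624893172937117
side
[... 1169 characters left out ...]
1 -0.0738  0.0015] ; 211 [ 0.5466 -0.0688 -0.0009] ; 213 [ 0.5459 -0.0602  0.001 ] ; 215 [ 0.5454 -0.0542 -0.    ] ; 217 [ 0.5448 -0.0459  0.0016] ; 219 [ 0.5442 -0.0409 -0.0006] ; 221 [ 0.5437 -0.034  -0.0004] ; 223 [ 0.5431 -0.0267  0.0004] ; 225 [ 0.5426 -0.0215 -0.0014] ; 227 [ 0.542  -0.0141 -0.0003] ; 229 [ 0.5415 -0.006   0.0016] ; 231 [ 0.5409 -0.001  -0.0003] ; 233 [0.5404 0.0061 0.0006] ; 235 [0.5399 0.0132 0.0016] ; 237 [ 0.5394  0.017  -0.0016] ; 239 [ 0.5388  0.0242 -0.0004] ; 241 [0.5383 0.0312 0.0008] ; 243 [0.5377 0.0549 0.0244] ; 245 [0.5373 0.0552 0.0167] ; 247 [0.5368 0.0553 0.0089] ; 249 [0.5363 0.0572 0.0032] ; 251 [ 0.5358  0.0585 -0.0033] ; 253 [0.5353 0.0669 0.0003] ;
```

Call:
move_arm(
  deltas=[-0.03,-0.006,-0.03,0,0,0,0.6,-0.08,-0.02,-0.04,0,0,0,0.6,-0.13,-0.03,-0.04,0,0,0,0.6,-0.18,-0.04,-0.04,0,0,0,0.6,-0.23,-0.05,-0.04,0,0,0,0.6,-0.28,-0.059,-0.04,0,0,0,0.6,-0.31,-0.059,-0.04,-0.002,0.15,0.006,0.6,-0.31,-0.059,-0.04,-0.005,0.3,0.011,0.6,-0.31,-0.059,-0.04,-0.007,0.45,0.017,0.6,-0.31,-0.059,-0.04,-0.009,0.6,0.022,0.6,-0.31,-0.059,-0.04,-0.0118,0.785,0.0284,0.6,-0.31,-0.059,-0.04,-0.0118,0.785,0.0284,0.6],
)

```text
t: 2.5
tool_pos: [0.5392, -0.3112, 0.263]
orientation: [-1.789, -1.724, -0.741]
force: [-0.3, 0.3, -0.7]
opening: 0.056
gripper_force: 0.0
```

Run:
```python
from h import *
np.set_printoptions(precision=4,suppress=True)
s=robot.read_state();print(s["t"],s["q"],s["tool_pos"],Ro.from_rotvec(s["orientation"]).as_matrix())
im,P,m,W=shot("side","side1.png"); np.save("side1.npy",P)
x,y,z=P[...,0],P[...,1],P[...,2];hsv=cv2.cvtColor(im,cv2.COLOR_RGB2HSV)
k=(hsv[...,0]>18)&(hsv[...,0]<32)&(hsv[...,1]>120)&(x>.43)&(x<.65)&(y<-.06)&(y>-.3)&(z>.158)&(z<.175)
Q=P[k];print(len(Q),np.percentile(Q,[2,98],axis=0),cv2.minAreaRect((Q[:,:2]*1000).astype(np.float32)))
```

```text
2.5 [-0.8869  0.6727  0.9436  0.5694  2.1038 -0.7029] [ 0.5392 -0.3112  0.263 ] [[ 0.0293  0.9994  0.0183]
 [ 0.7009 -0.0336  0.7124]
 [ 0.7126 -0.008  -0.7015]]
542 [[ 0.4942 -0.2229  0.1586]
 [ 0.5893 -0.1482  0.1672]] ((542.62890625, -188.07510375976562), (97.01113891601562, 83.44091796875), 2.5837910175323486)
```

View pics/side1.png

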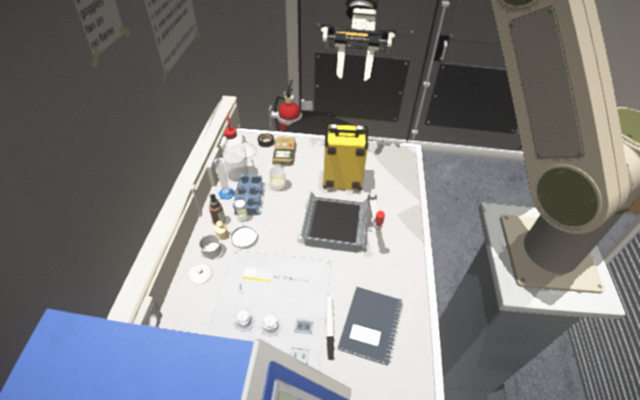

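Call:
move_arm(
  deltas=[-0.035,0,0.04,0,0,0,0.6,-0.07,0.001,0.08,0,0,0,0.6,-0.1,0.001,0.125,0,0,0,0.6,-0.12,0.001,0.17,0,0,0,0.6,-0.131,0.001,0.199,0,0,0,0.6,-0.131,0.001,0.199,0,0,0,0.6],
)

```text
t: 3.3
tool_pos: [0.5435, -0.2601, 0.0366]
orientation: [-1.788, -1.741, -0.737]
force: [0.7, 0.6, 0.3]
opening: 0.056
gripper_force: 0.0
```

```bash
cat > look.py <<'E'
import sys
from h import *
np.set_printoptions(precision=4,suppress=True)
s=robot.read_state();print(s["t"],s["tool_pos"],s["force"],s["q"]);print(Ro.from_rotvec(s["orientation"]).as_matrix())
im,P,m,W=shot("side",sys.argv[1])
x,y,z=P[...,0],P[...,1],P[...,2];hsv=cv2.cvtColor(im,cv2.COLOR_RGB2HSV)
yel=(hsv[...,0]>18)&(hsv[...,0]<32)&(hsv[...,1]>120)&(x>.43)&(x<.65)&(y<.12)&(y>-.3)
Q=P[yel&(z>.158)&(z<.175)]
if len(Q)>20: print("top",cv2.minAreaRect((Q[:,:2]*1000).astype(np.float32)))
F=P[yel&(z>.03)&(z<.145)]
if len(F)>20:
    a=np.polyfit(F[:,0],F[:,1],1)
    for _ in range(6):
        r=F[:,1]-np.polyval(a,F[:,0]);k=abs(r)<.006;a=np.polyfit(F[k,0],F[k,1],1)
    print("front slope",a[0],"y@.5425",np.polyval(a,.5425),"x",np.percentile(F[k,0],[1,99]),k.sum())
    for lo in(.03,.06,.09,.12): print(lo,np.median(F[(F[:,2]>lo)&(F[:,2]<lo+.03),1]))
E
python3 look.py s2.png
```

```text
3.3 [ 0.5435 -0.2601  0.0366] [0.7361 0.5522 0.2636] [-0.8367  0.7948  1.1927  0.5167  1.7524 -0.8749]
[[ 0.0191  0.9997  0.0182]
 [ 0.7087 -0.0264  0.705 ]
 [ 0.7052 -0.0005 -0.709 ]]
top ((542.5906372070312, -187.8135528564453), (97.32074737548828, 82.04967498779297), 3.8073692321777344)
front slope 0.05746207011215914 y@.5425 -0.1494060267014426 x [0.489  0.5911] 1169
0.03 -0.14945722488411667
0.06 -0.14948868214833244
0.09 -0.14939320425270364
0.12 -0.14936922642369344
```

Call:
move_arm(
  deltas=[0.0007,0,0.0134,0,0,0,0.6,0.0042,0,0.017,0,0,0,0.6,0.0078,0,0.0205,0,0,0,0.6,0.0113,0,0.024,0,0,0,0.6,0.0149,0,0.0276,0,0,0,0.6,0.0184,0,0.0311,0,0,0,0.6,0.022,0,0.0346,0,0,0,0.6,0.0255,0,0.0381,0,0,0,0.6,0.0283,0,0.0409,0,0,0,0.6,0.0283,0,0.0409,0,0,0,0.6],
)

```text
t: 4.6
tool_pos: [0.5453, -0.2133, 0.0278]
orientation: [-1.791, -1.738, -0.742]
force: [0.6, -2.6, 1.4]
opening: 0.0555
gripper_force: 1.6
```

```bash
python3 look.py s3.png
```

```text
4.6 [ 0.5453 -0.2133  0.0278] [ 0.644  -2.6026  1.3711] [-0.7926  0.7345  1.3048  0.5409  1.6863 -0.8643]
[[ 0.0207  0.9995  0.0221]
 [ 0.7074 -0.0302  0.7062]
 [ 0.7065  0.001  -0.7077]]
top ((546.6985473632812, -156.62347412109375), (80.8128662109375, 98.68946075439453), 87.40227508544922)
front slope -0.02849524638920718 y@.5425 -0.11859464751930505 x [0.496  0.5985] 1196
0.03 -0.11872820814362384
0.06 -0.11862979463932805
0.09 -0.11913525827894905
0.12 -0.11861369355304296
```

Call:
move_arm(
  deltas=[0.0018,0,0.0018,0,0,0,0.6,0.0036,0,0.0036,0,0,0,0.6,0.0054,0,0.0054,0,0,0,0.6,0.0071,0,0.0071,0,0,0,0.6],
)

```text
t: 5.15
tool_pos: [0.5455, -0.2038, 0.0277]
orientation: [-1.791, -1.738, -0.741]
force: [0.0, -5.7, 3.0]
opening: 0.0557
gripper_force: 3.0
```

Call:
move_arm(
  deltas=[0.0014,0,0.0014,0,0,0,0.6,0.0014,0,0.0014,0,0,0,0.6],
)

```text
t: 5.4
tool_pos: [0.5454, -0.2032, 0.0278]
orientation: [-1.793, -1.739, -0.74]
force: [-2.3, -10.2, 2.4]
opening: 0.0561
gripper_force: 5.7
```

```bash
python3 look.py s4.png
```

```text
5.4 [ 0.5454 -0.2032  0.0278] [ -2.3414 -10.1984   2.4484] [-0.7819  0.7171  1.33    0.5449  1.6723 -0.8597]
[[ 0.0214  0.9995  0.0226]
 [ 0.7093 -0.0311  0.7042]
 [ 0.7046  0.001  -0.7096]]
top ((546.8247680664062, -147.38211059570312), (79.81462097167969, 98.55760192871094), 88.77879333496094)
front slope -0.03073897396379909 y@.5425 -0.10905286680678744 x [0.496  0.5981] 1199
0.03 -0.10891228787009932
0.06 -0.10918707715107417
0.09 -0.10971741084076503
0.12 -0.10905143876798162
```

Call:
move_arm(
  deltas=[-0.0177,0.0008,-0.0176,0,0,0,0.6,0.025,0.0008,-0.0606,0,0,0,0.6,0.0683,0.0008,-0.1042,0,0,0,0.6,0.0683,0.0008,-0.1042,0,0,0,0.6,0.078,0,-0.0945,0,0,0,0.6,0.086,0,-0.0866,0,0,0,0.6,0.0913,0,-0.0813,0,0,0,0.6,0.0966,0,-0.076,0,0,0,0.6,0.1019,0,-0.0707,0,0,0,0.6,0.1019,0,-0.0707,0,0,0,0.6],
)

```text
t: 6.7
tool_pos: [0.5459, -0.1783, 0.1491]
orientation: [-1.789, -1.737, -0.741]
force: [0.2, -1.8, -0.0]
opening: 0.056
gripper_force: 0.5
```

```bash
python3 look.py s5.png
```

```text
6.7 [ 0.5459 -0.1783  0.1491] [ 0.1704 -1.7736 -0.0355] [-0.756   0.523   1.3619  0.5736  1.8012 -0.7521]
[[ 0.0211  0.9996  0.0206]
 [ 0.7069 -0.0294  0.7067]
 [ 0.707  -0.0003 -0.7072]]
top ((547.5753173828125, -115.99800109863281), (75.19395446777344, 98.2605209350586), 86.76029968261719)
front slope -0.02313036345694747 y@.5425 -0.09364082005333557 x [0.4976 0.5974] 555
0.03 -0.10155382834038273
0.06 -0.09582622233281657
0.09 -0.09011143687146594
0.12 -0.08399901353122557
```

View pics/s5.png

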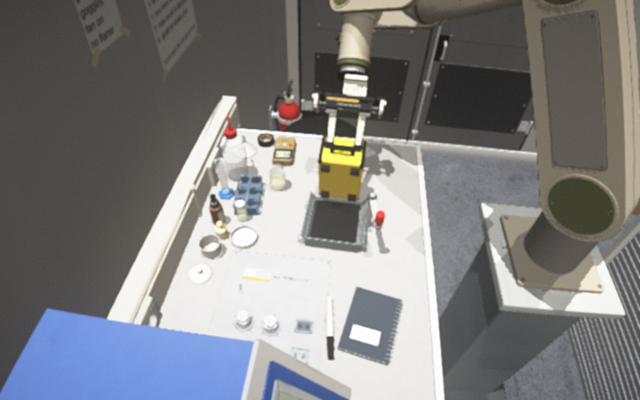

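The case, near (342,170), is tipping about 11° with its heel held at the lip. I keep pushing.

Call:
move_arm(
  deltas=[0.006,0,0.0046,0,0,0,0.6,0.012,0,0.0092,0,0,0,0.6,0.018,0,0.0138,0,0,0,0.6,0.024,0,0.0184,0,0,0,0.6,0.03,0,0.023,0,0,0,0.6,0.036,0,0.0276,0,0,0,0.6,0.042,0,0.0322,0,0,0,0.6,0.048,0,0.0368,0,0,0,0.6,0.048,0,0.0368,0,0,0,0.6],
)

```text
t: 7.88
tool_pos: [0.5477, -0.1185, 0.1574]
orientation: [-1.79, -1.738, -0.741]
force: [-0.1, -0.5, -0.1]
opening: 0.056
gripper_force: 0.0
```

```bash
python3 look.py s6.png
```

```text
7.875 [ 0.5477 -0.1185  0.1574] [-0.05   -0.4641 -0.0975] [-0.6877  0.428   1.4723  0.6046  1.7521 -0.7061]
[[ 0.0207  0.9996  0.0208]
 [ 0.7071 -0.0293  0.7066]
 [ 0.7069  0.     -0.7074]]
front slope 0.06898371916334592 y@.5425 -0.015429078437490272 x [0.4966 0.6025] 153
0.03 0.040275371525469006
0.06 0.03596514842834819
0.09 -0.01858725162636876
0.12 nan
  return _methods._mean(a, axis=axis, dtype=dtype,
  ret = ret.dtype.type(ret / rcount)
```

View pics/s6.png

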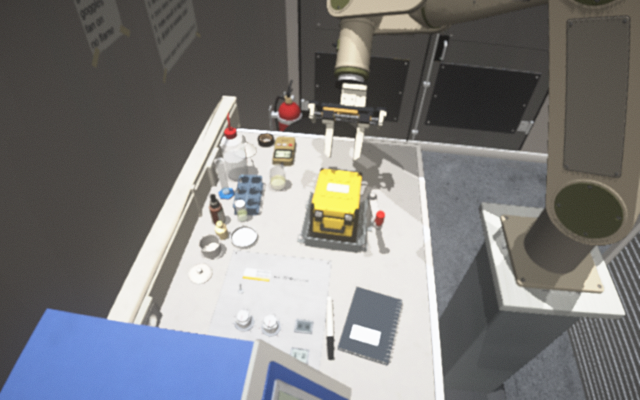

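```bash
cat > plan.py <<'E'
from h import *
def plan(rows):  # rows: (pos, yaw clockwise)
    s=robot.read_state();R=Ro.from_rotvec(s["orientation"]);p=s["tool_pos"]
    for q,yw in rows:
        T=Ro.from_euler("z",-yw)*Ro.from_matrix(np.array([[0,1,0],[1,0,0],[0,0,-1.]]))
        print(np.round(R.inv().apply(np.array(q)-p),4).tolist(),np.round((R.inv()*T).as_rotvec(),4).tolist())
E
python3 - <<'E'
from plan import *
np.set_printoptions(precision=4,suppress=True)
for c in("side","scene"):
    im,P,m,W=shot(c);x,y,z=P[...,0],P[...,1],P[...,2];hsv=cv2.cvtColor(im,cv2.COLOR_RGB2HSV)
    k=(x>.49)&(x<.61)&(y>-.12)&(y<.06)&(z>.08)&(z<.11);T=P[k]
    A=np.c_[T[:,:2]-[.545,-.035],np.ones(len(T))];a=np.linalg.lstsq(A,T[:,2],rcond=None)[0]
    r=T[:,2]-A@a;g=abs(r)<.004;a=np.linalg.lstsq(A[g],T[g,2],rcond=None)[0]
    print(c,"plane",a,g.sum(),cv2.minAreaRect((T[g][:,:2]*1000).astype(np.float32)),np.percentile(T[g],[1,99],axis=0))
    red=((hsv[...,0]<8)|(hsv[...,0]>172))&(hsv[...,1]>150)&(x>.4)&(x<.52)&(abs(y)<.1)
    R=P[red];t=R[R[:,2]>.14];print("red",R.mean(0),"top",len(t),t.mean(0))
    k=(x>.44)&(x<.49)&(y>-.05)&(y<.04)&(z>.1)&(z<.125);B=P[k];print("arm pts",np.round(B[::5],3).tolist()[:12])
plan([((.50,-.1,.28),0),((.452,.03,.26),0)])
E
```

```text
side plane [ 0.0004 -0.0178  0.0944] 2259 ((548.9794921875, -29.983131408691406), (168.46804809570312, 110.38401794433594), 87.90931701660156) [[ 0.4966 -0.1106  0.0886]
 [ 0.6027  0.0494  0.0977]]
red [0.4525 0.0604 0.1401] top 43 [0.4522 0.0584 0.1451]
arm pts [[0.472, -0.038, 0.111], [0.474, -0.034, 0.111], [0.462, -0.036, 0.11], [0.472, -0.025, 0.117], [0.459, -0.036, 0.108], [0.469, -0.026, 0.114], [0.457, -0.03, 0.11], [0.469, -0.021, 0.115], [0.457, -0.026, 0.111], [0.469, -0.022, 0.111], [0.457, -0.024, 0.11], [0.469, -0.019, 0.111]]
scene plane [ 0.007  -0.0074  0.0951] 2058 ((548.9258422851562, -31.608306884765625), (169.43804931640625, 109.92908477783203), 88.22098541259766) [[ 0.4959 -0.1133  0.0896]
 [ 0.6022  0.0484  0.0983]]
red [0.4516 0.0579 0.144 ] top 53 [0.4517 0.0571 0.1462]
arm pts [[0.474, -0.038, 0.113], [0.473, -0.032, 0.115], [0.462, -0.039, 0.113], [0.469, -0.026, 0.119], [0.459, -0.035, 0.114], [0.468, -0.024, 0.117], [0.459, -0.033, 0.112], [0.469, -0.027, 0.112], [0.457, -0.029, 0.114], [0.468, -0.023, 0.112], [0.457, -0.028, 0.111], [0.466, -0.019, 0.113]]
[0.0993, -0.0483, -0.0743] [0.0118, -0.7848, -0.0285]
[0.1761, -0.1002, 0.0307] [0.0118, -0.7848, -0.0285]
```

Call:
move_arm(
  deltas=[0.035,0,-0.035,0,0,0,0.5,0.065,-0.02,-0.065,0.002,-0.15,-0.005,0.5,0.09,-0.04,-0.074,0.005,-0.31,-0.011,0.5,0.0993,-0.0483,-0.0743,0.007,-0.47,-0.017,0.5,0.115,-0.06,-0.055,0.0095,-0.63,-0.023,0.5,0.14,-0.08,-0.02,0.0118,-0.7848,-0.0285,0.5,0.1761,-0.1002,0.0307,0.0118,-0.7848,-0.0285,0.5,0.1761,-0.1002,0.0307,0.0118,-0.7848,-0.0285,0.5],
)

```text
t: 9.02
tool_pos: [0.4506, 0.0338, 0.2597]
orientation: [-2.214, -2.227, -0.001]
force: [0.1, -0.3, -0.0]
opening: 0.0465
gripper_force: 0.0
```

Run:
```python
from plan import *
np.set_printoptions(precision=4,suppress=True)
s=robot.read_state();print(s["t"],s["tool_pos"],s["force"])
im,P,m,W=shot("wrist","w1.png");x,y,z=P[...,0],P[...,1],P[...,2];hsv=cv2.cvtColor(im,cv2.COLOR_RGB2HSV)
red=((hsv[...,0]<8)|(hsv[...,0]>172))&(hsv[...,1]>150)&(x>.4)&(x<.52)&(abs(y)<.1)
R=P[red];print(len(R),R.mean(0) if len(R) else 0);t=R[R[:,2]>.14];print(len(t),t.mean(0) if len(t) else 0, t.min(0),t.max(0))
plan([((.452,.058,.2),0),((.452,.058,.14),0)])
```

```text
9.025 [0.4506 0.0338 0.2597] [ 0.1107 -0.2899 -0.0464]
551 [0.4519 0.0554 0.157 ]
493 [0.4515 0.0548 0.1608] [0.4011 0.0316 0.1404] [0.5028 0.0709 0.3694]
[0.0259, 0.0008, 0.06] [0.0001, -0.0004, 0.004]
[0.0259, 0.0008, 0.12] [0.0001, -0.0004, 0.004]
```

View pics/w1.png

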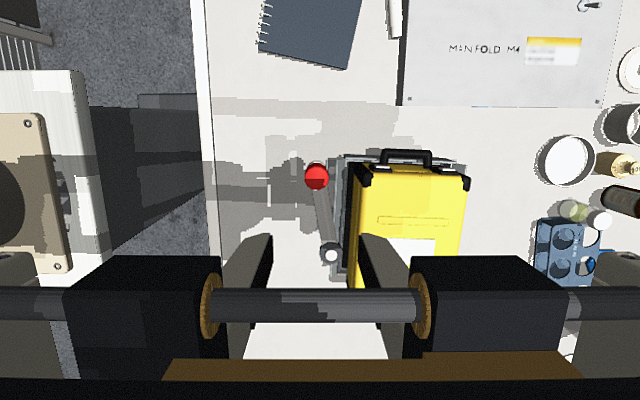

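Call:
move_arm(
  deltas=[0.0259,0.0008,0.04,0,0,0.004,0.5,0.0259,0.0008,0.08,0,0,0.004,0.5,0.0259,0.0008,0.11,0,0,0.004,0.5,0.0259,0.0008,0.122,0,0,0.004,0.5,0.0259,0.0008,0.122,0,0,0.004,0.5],
)

```text
t: 9.7
tool_pos: [0.4528, 0.0551, 0.1379]
orientation: [-2.227, -2.215, 0.001]
force: [-0.7, 0.5, -0.6]
opening: 0.0465
gripper_force: 0.0
```

Run:
```python
from plan import *
s=robot.read_state();print(s["t"],s["tool_pos"],s["force"])
a=np.linspace(-.15,1.68,13)[1:]
plan([((.4645+.085*np.sin(t),-.027+.085*np.cos(t),.138),t) for t in a])
```

```text
9.7 [0.45279923 0.05508864 0.13787814] [-0.65996351  0.51405061 -0.57376709]
[0.003, 0.0119, -0.0001] [-0.0011, -0.0001, -0.003]
[0.002, 0.0248, -0.0002] [-0.0011, -0.0, 0.1495]
[-0.0009, 0.0374, -0.0002] [-0.0012, 0.0001, 0.302]
[-0.0057, 0.0495, -0.0002] [-0.0011, 0.0002, 0.4545]
[-0.0122, 0.0606, -0.0002] [-0.0011, 0.0002, 0.607]
[-0.0204, 0.0707, -0.0002] [-0.0011, 0.0003, 0.7595]
[-0.03, 0.0794, -0.0002] [-0.0011, 0.0004, 0.912]
[-0.0408, 0.0865, -0.0002] [-0.0011, 0.0005, 1.0645]
[-0.0526, 0.0919, -0.0002] [-0.0011, 0.0006, 1.217]
[-0.065, 0.0954, -0.0002] [-0.001, 0.0007, 1.3695]
[-0.0779, 0.0971, -0.0002] [-0.001, 0.0008, 1.522]
[-0.0908, 0.0967, -0.0002] [-0.001, 0.0009, 1.6745]
```

Call:
move_arm(
  deltas=[0.003,0.0119,0,0,0,0,0.5,0.002,0.0248,0,0,0,0.15,0.5,-0.001,0.0374,0,0,0,0.302,0.5,-0.0057,0.0495,0,0,0,0.4545,0.5,-0.0122,0.0606,0,0,0,0.607,0.5,-0.0204,0.0707,0,0,0,0.76,0.5,-0.03,0.0794,0,0,0,0.912,0.5,-0.0408,0.0865,0,0,0,1.0645,0.5,-0.0526,0.0919,0,0,0,1.217,0.5,-0.065,0.0954,0,0,0,1.37,0.5,-0.0779,0.0971,0,0,0,1.522,0.5,-0.0908,0.0967,0,0,0,1.6745,0.5],
)

```text
t: 11.2
tool_pos: [0.5513, -0.0356, 0.1398]
orientation: [-3.136, 0.177, -0.005]
force: [0.4, 1.2, -0.3]
opening: 0.0465
gripper_force: 0.4
```

```bash
cat > kn.py <<'E'
from h import *
np.set_printoptions(precision=4,suppress=True)
s=robot.read_state();print(s["t"],s["tool_pos"],s["force"],Ro.from_rotvec(s["orientation"]).as_matrix()[:,:2].T)
for c in("side","scene"):
    im,P,m,W=shot(c,f"k_{c}_{s['t']:.1f}.png");x,y,z=P[...,0],P[...,1],P[...,2];hsv=cv2.cvtColor(im,cv2.COLOR_RGB2HSV)
    red=((hsv[...,0]<8)|(hsv[...,0]>172))&(hsv[...,1]>150)&(x>.42)&(x<.6)&(abs(y)<.1)&(z>.1)&(z<.16)
    R=P[red]
    if len(R): p=R[:,:2].mean(0);d=p-[.4645,-.027];print(c,len(R),R.mean(0),"joint~",np.arctan2(d[0],d[1])+.32,"r",np.linalg.norm(d))
    k=(x>.49)&(x<.61)&(y>-.12)&(y<.06)&(z>.08)&(z<.1);T=P[k]
    A=np.c_[T[:,:2]-[.545,-.035],np.ones(len(T))];a=np.linalg.lstsq(A,T[:,2],rcond=None)[0]
    print("plane",a,cv2.minAreaRect((T[:,:2]*1000).astype(np.float32)))
E
python3 kn.py
```

```text
11.2 [ 0.5513 -0.0356  0.1398] [ 0.3904  1.16   -0.3046] [[ 0.9937 -0.1123  0.0034]
 [-0.1123 -0.9937 -0.0004]]
plane [ 0.0032 -0.0257  0.0936] ((549.89501953125, -28.37659454345703), (169.86534118652344, 110.66670989990234), 88.48342895507812)
scene 7 [ 0.5421 -0.0202  0.1412] joint~ 1.8030770598211068 r 0.07787405985627092
plane [ 0.0167 -0.0269  0.0946] ((548.7984619140625, -31.153854370117188), (171.6719970703125, 109.8694076538086), 88.4469223022461)
```

Knob has been carried; lift straight up and check.

Call:
move_arm(
  deltas=[0,0,-0.04,0,0,0,0.5,0,0,-0.09,0,0,0,0.5,-0.05,0.05,-0.13,0,0,0,0.5,-0.1,0.1,-0.15,0,0,0,0.5,-0.1,0.15,-0.15,0,0,0,0.5,-0.1,0.15,-0.15,0,0,0,0.5],
)

```text
t: 12.05
tool_pos: [0.4333, -0.1764, 0.2903]
orientation: [3.135, -0.169, 0.005]
force: [0.8, 0.1, -0.5]
opening: 0.0465
gripper_force: 0.0
```

```bash
python3 kn.py; ls pics
```

```text
12.05 [ 0.4333 -0.1764  0.2903] [ 0.7562  0.1461 -0.4984] [[ 0.9942 -0.1077  0.0036]
 [-0.1077 -0.9942  0.002 ]]
side 58 [ 0.5507 -0.0167  0.1387] joint~ 1.7722412656755375 r 0.08684226679910612
plane [-0.0021 -0.0194  0.0932] ((549.4465942382812, -28.83611297607422), (170.90185546875, 110.09327697753906), 88.11259460449219)
scene 37 [ 0.5492 -0.0195  0.144 ] joint~ 1.802473871889451 r 0.08502908587351471
plane [ 0.0129 -0.0219  0.0944] ((549.058349609375, -30.665512084960938), (173.6740264892578, 109.84361267089844), 88.6348648071289)
crop0.png
k_scene_11.2.png
k_scene_12.1.png
k_side_11.2.png
k_side_12.1.png
s2.png
s3.png
s4.png
s5.png
s6.png
scene0.png
side0.png
side1.png
w1.png
```

View pics/k_side_12.1.png

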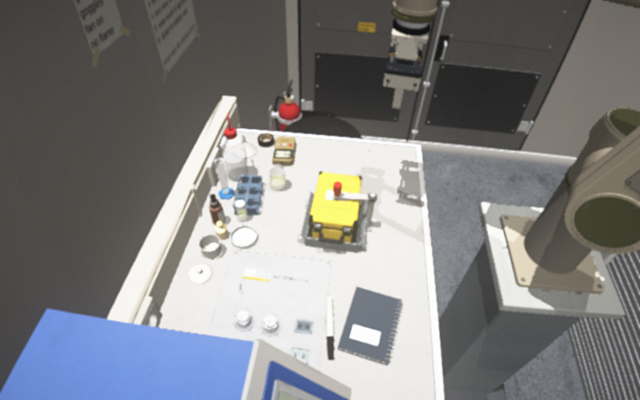

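The case lies flat in the tray at (337,208). The hold-down arm runs across it with the knob at (337,187), the bystanders have not moved, and the robot is clear.

```bash
python3 -c "
from plant import robot
print(robot.close_job())"
```

```text
the job is handed in; nothing more can be done
None
```

The case lies flat in the tray, lid up, and the hold-down arm is across it at about 1.8 rad; the logbook, meter, beaker and cap look unmoved, and I handed the job in at about 12 s (the hand-in gave no verdict).

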